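# Load the specimen cup and lock the squeeze-tab collar of a test cell

### The job

Put the steel specimen cup into the bore of the test cell, its two brass ears down through the gaps in the collar, so that its flange sits fully home. Then squeeze the collar's two orange tabs together and turn the collar clockwise, seen from above, over the ears until its red lug bears snugly on the sprung brass stop pin (about 12 N, pressing the pin back about 2 mm; never as much as 25 N), and let go so that the collar stays locked against the pin. Leave the brass weights, the tape roll and the dropper bottle where they are.

Things in the scene. Friction and masses are not known exactly. Their poses are not given: they have to be found in the camera images.
- cup_knob (a point): Centre of the black knob (16 mm diameter, 26 mm tall, pinch it from above) on top of the steel specimen cup, on the cup's upright axis, 63 mm above its foot and 33 mm above its flange's underside. Two brass ears on the flange lie along this point's +x and -x (8.5 mm wide, reaching 25.5 mm from the axis). z up. The cup is 76 mm tall, about 0.16 kg.
- cup_flange (a point): Point on the cup's axis at the underside of its flange, 30 mm above its foot; same axes. The flange is 40 mm in diameter and 4 mm thick; below it a plug 33 mm in diameter, 30 mm long, with a chamfered foot. When the cup is home this point coincides with cell_seat.
- cell_seat (a point): Centre of the top face of the test cell's steel drum (60 mm diameter), the seat of the cup's flange, 48 mm above the worktop; z up, x and y are the cell's axes. The bore below is 36 mm in diameter, 34 mm deep. The cell is fixed on the worktop; grey foot plate 110 x 110 x 10 mm.
- collar: Aluminium collar, 73 mm diameter, turning about the drum's upright axis; origin on that axis at worktop height. Its top is 58 mm up: two inward lips that pass 6 mm above the seat, over the cup's ears. Between the lips are two gaps 56 degrees wide, centred on the collar's own +x and -x, for the ears. It starts within 0.12 rad of the cell's yaw and turns clockwise seen from above.
- collar_lug (a point): Middle of the red lug on the collar's rim, which meets the stop pin: 8 mm wide, 36 to 47 mm from the axis, 46 to 56 mm above the worktop, pointing 205 degrees anticlockwise of the collar's x axis. Axes as collar.
- collar_grip (a point): Point on the collar's axis midway between its two orange squeeze tabs, 88 mm above the worktop, the height for the finger pads; axes as collar. The tabs stand on its +y and -y sides, 22 mm wide, 68 to 102 mm above the worktop; outer faces 60 mm apart at rest here (64 mm at the tops), inner faces 50 mm; squeezed to their end stop 52 mm outside.
- tab_face (a point): Point on the outer face of the squeeze tab on the collar's +y side, 88 mm above the worktop. Each tab takes 8 N to start and 12 N to squeeze fully. Released, the tabs' rubber brake shoes lock the collar to the drum (over 1 N m); with both fully squeezed it turns with 0.1 N m of friction. The axis is rigid: a grip off-centre pushes sideways on it.
- stop_base: Dark ring fixed round the drum, origin on its axis at worktop height. It carries the upright brass stop pin (6 mm diameter, red top, 42 mm from the axis, top 56 mm up), set differently each time, its place not reported: the lug meets it when the collar is 0.85 to 1.25 rad clockwise of the cell's yaw. It is sprung, yielding 1 mm per 6 N; 12 N on it is 0.5 N m on the collar, plus friction.
- weight_0: Brass knobbed weight, 29 mm in diameter and 44 mm tall, a bystander. Origin at the centre of its underside.
- tape_roll: Roll of tan adhesive tape, 93 mm across and 19 mm tall, a bystander. Origin at the centre of its underside.
- dropper_bottle: Small amber dropper bottle with a black top, 39 mm in diameter and 109 mm tall, a bystander. Origin at the centre of its underside.

How it is judged:
On the way, in this order (a step that is already met when the one before it is completed fails the run):
1. the cup sits home in the cell (horizontal distance between cup_flange and cell_seat below 0.003 m and z of cup_flange in the frame of cell_seat below 0.002 m and angle between cup_flange's own z axis and vertical below 0.06 rad), for 0.2 s.
2. the collar's lug is turned against the stop pin with 5 N or more, by fingers on the tabs (contact force between collar and stop_base above 5 N and contact force between the fingers and collar above 5 N), for 0.1 s.
At the end, for the whole second after the job is handed in: The cup's flange lies on its seat (within 2 mm in height, 3 mm sideways, upright within 0.06 rad) and the released collar stays locked with its lug still pressing the stop pin with at least 1 N; all at rest (all of step 1 and contact force between collar and stop_base above 1 N and angular speed of collar below 0.05 rad/s and linear speed of cup below 0.02 m/s); the robot touches nothing.
It fails at once if the stop pin is pressed with more than 25 N (contact force between collar and stop_base above 25 N).
It fails at once if a bystander is moved by more than 30 mm (distance of any of weight_0, tape_roll, dropper_bottle from where it was at the start of the episode above 0.03 m).
It also fails if it takes over 72 s, if anything falls off the work surface, if the arm or the gripper's body presses on something with over 40 N, if the wrist force passes 120 N, or if a joint passes its speed limit or range.

### The arm

A 6-joint arm with a two-finger parallel gripper is mounted at the origin on a cart in front of the work surface, level with it; the furniture and walls round the work are solid. World frame = base frame: x ahead of the robot, y to its left, z up, the work surface at z = 0. Lengths are in m, angles in rad, forces in N, time in s.
With the tool pointing down it reaches from about 0.225 to 0.875 m from the base axis. Payload 3.4 kg.
Tool frame: the origin (TCP) lies at the very end of the fingers, on their centre line; the grasp point (between the pads) lies 19 mm behind it (manip.grip_point_offset is the distance from the TCP to the grasp point, in m); z points along the fingers, y is the direction in which the jaws open and shut (so a half turn about z gives the same grasp; the last joint's range is limited). The gripper opens to 85 mm and grips with 20 to 120 N. Pads are 22 mm wide; open, the fingers measure 114 mm over their backs; the gripper's body (76 mm by 85 mm) begins 54 mm behind the grasp point. The pads swing forward as they close: fully open they stand 13 mm farther back than shut.
Start: joints at [1.101, 0.276, 1.505, -0, 1.361, -0.121], TCP at [0.197, 0.54, 0.231] pointing down, gripper open.
Joint ranges: [-2.89, 2.89], [-0.75, 2.08], [0.22, 2.7], [-1.18, 4.32], [0.11, 2.71], [-2.7, 2.7]. Speed limits (rad/s): [2.57, 2.57, 3.14, 3.14, 3.14, 3.14].

### API

Orientations are given as a unit quaternion [w, x, y, z].
In Python, from cell import status, eyes, workorder, manip gives the robot as it stands.
- The arm moves only by the tool step_arm, never from a script. Its argument "rows" is text: rows parted by semicolons, each of 7 numbers parted by spaces: the gripper command: -1 is fully open, 1 is shut, values between are in proportion, then the shift along the tool's x, y, z in mm, then the turn, a rotation vector about the tool's x, y, z in degrees. In form: claw tx ty tz wx wy wz; .... A call has 1 to 5 rows; each row shifts and turns the commanded pose from where the row before left it, along the tool's axes as they then stand; what a row does not reach is not made up. A row lasts 1/12 s, in which the tool goes at most 41.7 mm and 7.16 degrees, less where a joint would pass 70% of its speed; a pose out of reach is approached as far as the arm can. A call with a gripper value outside its range is refused whole. The fingers move at their own pace and stop on an object; the grip force is fixed at half the most. Time passes only in rows, so rows that do not move let the fingers close. It gives the time, the measured TCP pose, the force and the opening at its end, in the units of the state.
- status.get_state(): the state, without advancing time (a new reading comes with each control period).
- eyes.read_camera(name): name is "side" or "top" or "wrist"; returns the picture (400x640x3 uint8, red, green, blue); there is no depth.
- eyes.get_calibration(name): a dict with "K" (3x3 intrinsics, pixels), "k1" (the pictures are not rectified: a ray, as slopes to the right and down, at radius r is drawn at 1 + k1 r^2 times it, then the intrinsics apply), "rvec" (rotation vector, rad) and "tvec" (3), from world to camera coordinates, as OpenCV has them. Camera axes: x right, y down, z forward; pixel columns grow to the right and rows downward; lengths in m; the calibration is good to about 2 mm. A picture is of the moment at which its call begins: read the wrist's pose just before it. get_calibration takes no time and is no camera call; for the wrist camera it gives the pose at the moment of the call.
- workorder.close_job(): hands the job in, once; it reports no verdict.
The state is a dict: "clock": time; "qpos": joint angles; "qvel": joint speeds; "joint_torque": joint torques, N m; "position": TCP position; "tool_rot": TCP orientation; "wrist_force": force on the tool from outside, world axes, zero at the start; "ft_torque": the same for the moment, N m; "opening": finger opening in m.
Only numpy, scipy, OpenCV 4.12 (cv2) and the standard library are available. Lean on these libraries where they do the work, as an engineer would, in place of code of your own. Each camera call takes 0.05 s, during which the arm holds its last target. There are 200 camera calls.

## Working session

There is one attempt and no reset: what is moved stays moved. The work goes in short steps, Python scripts to look and compute and a tool call to move; the robot and the scene stay as the last step left them, time stands still between calls to the robot, and variables do not carry over. Pictures are saved under pics/ and viewed, about 8 in all and at most 12, crops included, and the job is handed in when it is done.

Besides the shell and the picture viewer there is one more tool, called after "Emit:" as a command line: name --argument value ..., lists and objects as JSON in quotes. step_arm: Moves the arm, as the interface text tells. Its arguments: {"type":"object","properties":{"rows":{"type":"string"}},"required":["rows"]}

```bash
mkdir -p pics; ls
python3 - <<'E'
from cell import status, eyes, manip
import cv2
for n in ("top","side"):
    im=eyes.read_camera(n); cv2.imwrite(f"pics/{n}0.png",im[:,:,::-1])
    c=eyes.get_calibration(n); print(n,c)
print(status.get_state(), manip.grip_point_offset)
E
```

```text
pics
top {'K': array([[493.01276725,   0.        , 324.1381552 ],
       [  0.        , 493.01276725, 206.10188554],
       [  0.        ,   0.        ,   1.        ]]), 'k1': -0.15035929296371542, 'rvec': array([ 2.15977191, -2.20215397,  0.08964498]), 'tvec': array([-0.04107736,  0.54234681,  1.12807604])}
side {'K': array([[470.75968648,   0.        , 320.34390527],
       [  0.        , 470.75968648, 197.17487874],
       [  0.        ,   0.        ,   1.        ]]), 'k1': 0.0004119037942472971, 'rvec': array([ 2.15564748, -0.65451138,  0.32867087]), 'tvec': array([-0.47159353,  0.21993618,  0.82284604])}
{'clock': 0.1, 'qpos': array([ 1.10101079e+00,  2.76552324e-01,  1.50598366e+00, -2.03447055e-05,
        1.36071265e+00, -1.20982760e-01]), 'qvel': array([ 0.00187542, -0.00087092, -0.00284445,  0.00041343, -0.0009921 ,
       -0.00025392]), 'joint_torque': array([ 1.21391829e-03, -4.17699838e+01, -2.46404618e+01, -3.36488174e-04,
        5.91979857e-03, -3.23116365e-05]), 'position': array([0.19631129, 0.53995891, 0.2305236 ]), 'tool_rot': array([-2.31517133e-04,  1.73516483e-01,  9.84830617e-01, -7.95023298e-04]), 'wrist_force': array([-0.69267153, -0.45706219,  0.48558441]), 'ft_torque': array([-0.01292243,  0.01388827,  0.02541206]), 'opening': 0.08559285315153399} 0.0187
```

View pics/top0.png

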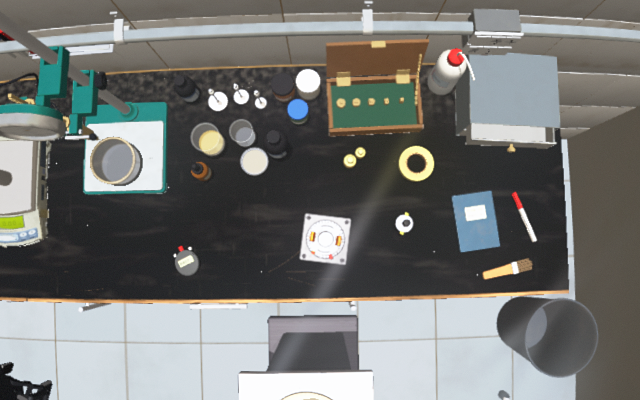

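View pics/side0.png

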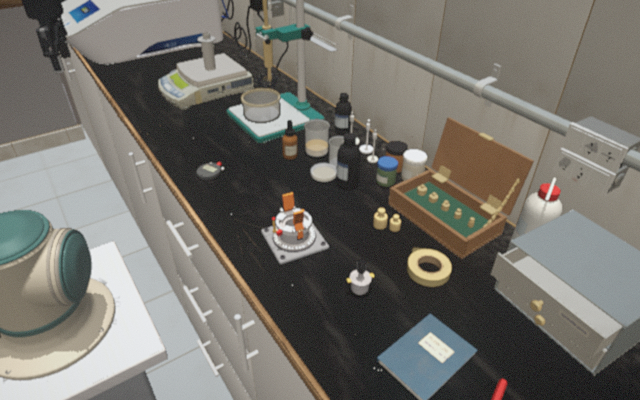

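Top: cell at about (326,239), cup at about (404,224), tape at (416,163), weights at about (350,160). Next, an enlarged crop of both.

```bash
cat > h.py <<'E'
import numpy as np, cv2
from cell import status, eyes, manip
from scipy.spatial.transform import Rotation as R
def ray(c,px,z):
    "world point at height z seen at pixel px"
    K=c["K"]; d=np.array([c["k1"],0,0,0,0.])
    n=cv2.undistortPoints(np.array([[px]],float),K,d)[0,0]
    M=cv2.Rodrigues(c["rvec"])[0]; o=-M.T@c["tvec"]; v=M.T@np.r_[n,1]
    return o+v*(z-o[2])/v[2]
def proj(c,P):
    return cv2.projectPoints(np.atleast_2d(P).astype(float),c["rvec"],c["tvec"],c["K"],np.array([c["k1"],0,0,0,0.]))[0][:,0]
E
python3 - <<'E'
from h import *
c=eyes.get_calibration("top")
print("cell",ray(c,(326,239),.05),"cup",ray(c,(404,224),.07), "tape",ray(c,(416,163),.0))
im=cv2.imread("pics/top0.png")
a=cv2.resize(im[205:270,295:360],None,fx=9,fy=9,interpolation=cv2.INTER_CUBIC)
b=cv2.resize(im[205:270,383:405+20],None,fx=5,fy=9,interpolation=cv2.INTER_CUBIC)
cv2.imwrite("pics/crop0.png",np.hstack([a,b])[:, :795])
E
```

```text
cell [ 0.46436593 -0.05430087  0.05      ] cup [ 0.49392388 -0.22937937  0.07      ] tape [ 0.64310801 -0.27502851  0.        ]
```

View pics/crop0.png

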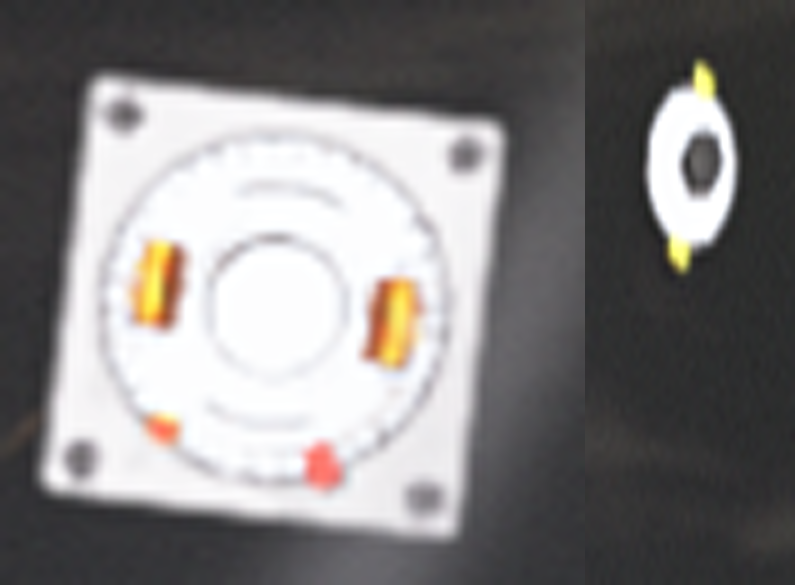

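```bash
cat >> h.py <<'E'
def plan(p,yaw,s=None):
    "tool-frame shift (mm) and turn (deg rotvec) to a tool-down pose at TCP p with tool y at world yaw (rad), half turn free"
    s=s or status.get_state(); q=s["tool_rot"]; A=R.from_quat([q[1],q[2],q[3],q[0]])
    best=None
    for k in range(-2,3):
        y=np.array([np.cos(yaw+k*np.pi),np.sin(yaw+k*np.pi),0]); z=np.array([0,0,-1.]); x=np.cross(y,z)
        w=np.degrees((A.inv()*R.from_matrix(np.c_[x,y,z])).as_rotvec())
        if best is None or np.linalg.norm(w)<np.linalg.norm(best): best=w
    print("shift mm",np.round(A.inv().apply(np.array(p)-s["position"])*1000,1),"turn",np.round(best,2),"q6",s["qpos"][5].round(2),"clock",s["clock"])
E
python3 - <<'E'
from h import *
c=eyes.get_calibration("top")
f=lambda u,v:(295+u/9,205+v/9); g=lambda u,v:(383+(u-585)/5,205+v/9)
# pixel centre shift of resize is <0.5px
P=[ray(c,f(*p),.01) for p in ((90,75),(503,122),(460,537),(42,492))]
ctr=np.mean(P,0); print("cell ctr",ctr)
for a,b in ((0,1),(1,2),(2,3),(3,0)):
    d=P[b]-P[a]; print(np.linalg.norm(d),np.degrees(np.arctan2(d[1],d[0])))
t1,t2=ray(c,f(158,285),.1),ray(c,f(395,323),.1); d=t1-t2
print("tabs",(t1+t2)/2,np.linalg.norm(d),np.degrees(np.arctan2(d[1],d[0])))
for n,p in(("lug",(323,467)),("pin",(163,430))):
    q=ray(c,f(*p),.056)-ctr; print(n,np.hypot(*q[:2]),np.degrees(np.arctan2(q[1],q[0])))
e1,e2=ray(c,g(704,80),.034),ray(c,g(680,250),.034);d=e1-e2
print("cup",(e1+e2)/2,np.linalg.norm(d),np.degrees(np.arctan2(d[1],d[0])),"knob",ray(c,g(702,163),.076))
cup=(e1+e2)/2
plan([cup[0],cup[1],.231],np.arctan2(d[1],d[0]))
E
```

```text
cell ctr [ 0.46491661 -0.05313322  0.01      ]
0.10870907052968547 -97.61906615237886
0.10869966459623012 172.79359209590626
0.10933086135709155 82.75569793021218
0.1094120809449953 -7.533486584292667
tabs [ 0.46416196 -0.05345995  0.1       ] 0.057700725327489454 79.77928856181184
lug 0.042576330682471554 -164.55858709376827
pin 0.04210747599358134 137.48998244134927
cup [ 0.49695173 -0.23629827  0.034     ] 0.045212883008829655 -16.09339557331657 knob [ 0.49554318 -0.23384007  0.076     ]
shift mm [-5.478e+02 -6.268e+02  5.000e-01] turn [-8.000e-02  6.000e-02  8.611e+01] q6 -0.12 clock 0.1
```

Emit:
step_arm --rows "-1 -21.9 -25.1 0 0 0 0;-1 -21.9 -25.1 0 0 0 0;-1 -21.9 -25.1 0 0 0 0;-1 -21.9 -25.1 0 0 0 0;-1 -21.9 -25.1 0 0 0 0"

```text
clock: 0.52
position: [0.2565, 0.3834, 0.2308]
tool_rot: [-0.0, 0.173, 0.985, -0.0]
wrist_force: [0.7, 0.2, 0.2]
opening: 0.0857
```

Emit:
step_arm --rows "-1 -21.9 -25.1 0 0 0 0;-1 -21.9 -25.1 0 0 0 0;-1 -21.9 -25.1 0 0 0 0;-1 -21.9 -25.1 0 0 0 0;-1 -21.9 -25.1 0 0 0 0"

```text
clock: 0.93
position: [0.3164, 0.228, 0.2311]
tool_rot: [-0.0, 0.173, 0.985, -0.0]
wrist_force: [1.1, 1.3, 0.2]
opening: 0.0856
```

Emit:
step_arm --rows "-1 -21.9 -25.1 0 0 0 0;-1 -21.9 -25.1 0 0 0 0;-1 -21.9 -25.1 0 0 0 0;-1 -21.9 -25.1 0 0 0 0;-1 -21.9 -25.1 0 0 0 0"

```text
clock: 1.35
position: [0.3765, 0.0727, 0.2312]
tool_rot: [-0.0, 0.174, 0.985, 0.0]
wrist_force: [0.4, -0.6, -0.3]
opening: 0.0851
```

Emit:
step_arm --rows "-1 -21.9 -25.1 0 0 0 0;-1 -21.9 -25.1 0 0 0 0;-1 -21.9 -25.1 0 0 0 0;-1 -21.9 -25.1 0 0 0 0;-1 -21.9 -25.1 0 0 0 0"

```text
clock: 1.77
position: [0.4366, -0.0827, 0.231]
tool_rot: [-0.0, 0.174, 0.985, 0.0]
wrist_force: [0.5, 0.5, -0.3]
opening: 0.0855
```

Emit:
step_arm --rows "-1 -21.9 -25.1 0 0 0 0;-1 -21.9 -25.1 0 0 0 0;-1 -21.9 -25.1 0 0 0 0;-1 -21.9 -25.1 0 0 0 0;-1 -21.9 -25.1 0 0 0 0"

```text
clock: 2.18
position: [0.4966, -0.238, 0.2308]
tool_rot: [-0.0, 0.174, 0.985, 0.0]
wrist_force: [-0.4, -0.3, -0.3]
opening: 0.0853
```

Emit:
step_arm --rows "-1 0 0 0 0 0 7.1;-1 0 0 0 0 0 7.1;-1 0 0 0 0 0 7.1;-1 0 0 0 0 0 7.1;-1 0 0 0 0 0 7.1"

```text
clock: 2.6
position: [0.4963, -0.2364, 0.2306]
tool_rot: [-0.001, 0.468, 0.884, 0.0]
wrist_force: [0.1, -0.3, 0.1]
opening: 0.0855
```

Emit:
step_arm --rows "-1 0 0 0 0 0 7.1;-1 0 0 0 0 0 7.1;-1 0 0 0 0 0 7.1;-1 0 0 0 0 0 7.1;-1 0 0 0 0 0 7.1"

```text
clock: 3.02
position: [0.4963, -0.2362, 0.2308]
tool_rot: [-0.001, 0.715, 0.699, -0.0]
wrist_force: [-0.2, -0.4, 0.6]
opening: 0.0854
```

Emit:
step_arm --rows "-1 0 0 0 0 0 7.1;-1 0 0 0 0 0 7.1;-1 0 0 0 0 0 0"

```text
clock: 3.27
position: [0.4963, -0.2362, 0.2308]
tool_rot: [-0.001, 0.795, 0.607, -0.0]
wrist_force: [0.1, 0.8, -0.5]
opening: 0.0857
```

Run:
```python
from h import *
c=eyes.get_calibration("wrist"); s=status.get_state()
im=eyes.read_camera("wrist"); cv2.imwrite("pics/w1.png",im[:,:,::-1]); np.save("pics/w1.npy",c,allow_pickle=True)
print(s["position"],s["qpos"]); M=cv2.Rodrigues(c["rvec"])[0]; print("cam",-M.T@c["tvec"],M[2])
print(proj(c,[[.496,-.235,.076],[.496,-.235,0],[.465,-.053,.05]]))
plan([.496,-.235,.16],np.radians(-16.1))
```

```text
[ 0.49634838 -0.23623637  0.23081308] [-5.70902483e-01  2.38666505e-01  1.55841487e+00  1.40754857e-04
  1.34556640e+00 -3.04016615e-01]
cam [ 0.51570077 -0.16645735  0.37385811] [-0.07632007 -0.27433324 -0.95860133]
[[332.59957809 181.48947036]
 [332.82035339 165.10853259]
 [235.621832   -29.52370478]]
shift mm [ 1.1 -0.6 70.9] turn [-0.05 -0.02  1.06] q6 -0.31 clock 3.3167
```

View pics/w1.png

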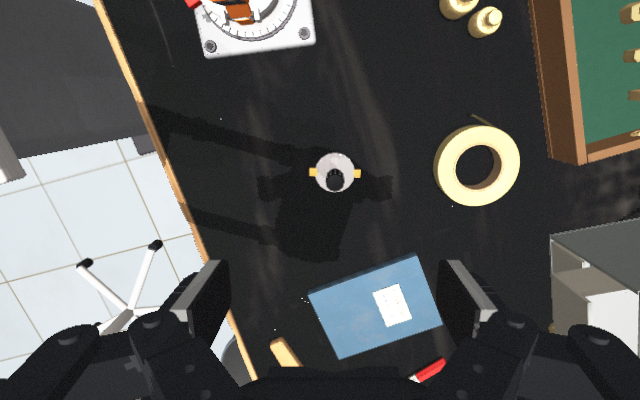

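The wrist view shows the cup at about (335,172), ears at (312,172) and (358,173), clear of the tape and the weights. I'll enlarge it.

Run:
```python
import cv2
im=cv2.imread("pics/w1.png")
cv2.imwrite("pics/w1c.png",cv2.resize(im[145:205,295:375],None,fx=10,fy=10,interpolation=cv2.INTER_CUBIC))
```

```text
(no output)
```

View pics/w1c.png

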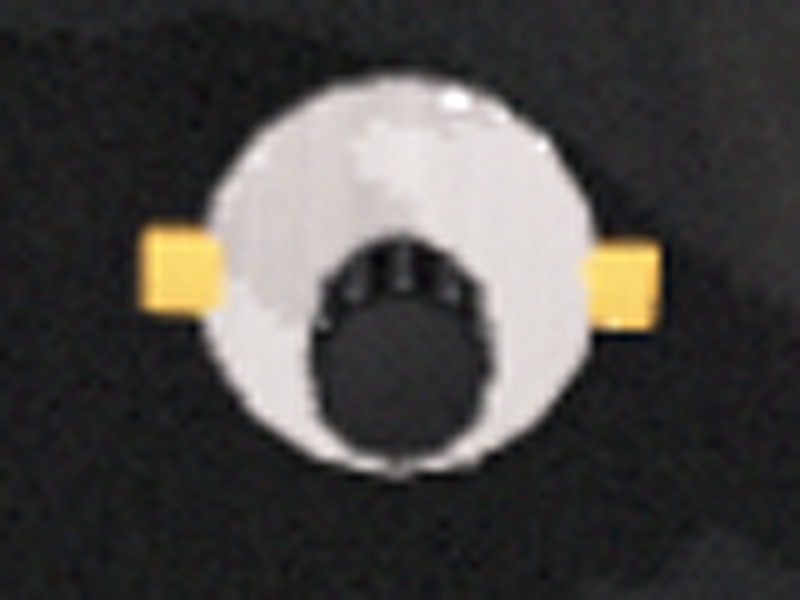

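Run:
```python
from h import *
c=np.load("pics/w1.npy",allow_pickle=True).item()
f=lambda u,v:(295+(u+.5)/10-.5,145+(v+.5)/10-.5)
a,b=ray(c,f(140,271),.034),ray(c,f(660,286),.034); d=b-a
print("ears",(a+b)/2,np.linalg.norm(d),np.degrees(np.arctan2(d[1],d[0])))
k=ray(c,f(402,369),.076); print("knob",k)
p=(k+(a+b)/2)/2
plan([p[0],p[1],.044],np.arctan2(d[1],d[0]))
```

```text
ears [ 0.49752999 -0.23627089  0.034     ] 0.05147530768957966 -16.921296311312283
knob [ 0.4978225  -0.23545966  0.076     ]
shift mm [  0.7   1.3 186.9] turn [-0.05 -0.02  1.88] q6 -0.31 clock 3.3167
```

Emit:
step_arm --rows "-1 0.7 1.3 30 0 0 1.9;-1 0 0 35 0 0 0;-1 0 0 35 0 0 0;-1 0 0 30 0 0 0;-1 0 0 25 0 0 0"

```text
clock: 3.73
position: [0.497, -0.2354, 0.074]
tool_rot: [-0.001, 0.803, 0.596, -0.0]
wrist_force: [-0.1, -0.1, -0.1]
opening: 0.0854
```

Emit:
step_arm --rows "-1 0 0 15 0 0 0;-1 0 0 10 0 0 0;-1 0 0 5 0 0 0;-1 0 0 0 0 0 0;-1 0 0 0 0 0 0"

```text
clock: 4.15
position: [0.4987, -0.2365, 0.0469]
tool_rot: [0.001, 0.804, 0.595, 0.0]
wrist_force: [-0.7, 0.0, -0.0]
opening: 0.0851
```

Emit:
step_arm --rows "1 0 0 0 0 0 0;1 0 0 0 0 0 0;1 0 0 0 0 0 0;1 0 0 0 0 0 0;1 0 0 0 0 0 0"

```text
clock: 4.57
position: [0.4982, -0.2362, 0.0467]
tool_rot: [0.0, 0.804, 0.594, 0.0]
wrist_force: [-0.2, -0.4, 0.0]
opening: 0.0257
```

Emit:
step_arm --rows "1 0 0 0 0 0 0;1 0 0 0 0 0 0;1 0 0 0 0 0 0;1 0 0 0 0 0 0;1 0 0 0 0 0 0"

```text
clock: 4.98
position: [0.498, -0.2361, 0.0467]
tool_rot: [0.0, 0.804, 0.594, 0.0]
wrist_force: [-1.6, 0.8, 5.7]
opening: 0.0141
```

Emit:
step_arm --rows "1 0 0 -3 0 0 0;1 0 0 -17 0 0 0;1 0 0 -35 0 0 0;1 0 0 -40 0 0 0;1 0 0 -30 0 0 0"

```text
clock: 5.4
position: [0.4983, -0.2362, 0.1731]
tool_rot: [0.0, 0.804, 0.594, 0.0]
wrist_force: [0.2, -0.3, -1.6]
opening: 0.0142
```

Emit:
step_arm --rows "1 0 0 -10 0 0 0;1 0 0 0 0 0 -3.3;1 0 0 0 0 0 -3.3;1 0 0 0 0 0 0"

```text
clock: 5.73
position: [0.4974, -0.2357, 0.1802]
tool_rot: [-0.001, 0.768, 0.64, -0.0]
wrist_force: [-0.0, -0.1, -1.8]
opening: 0.0141
```

Run:
```python
from h import *
s=status.get_state(); print(s["position"],s["opening"],s["wrist_force"])
plan([.456,-.13,.18],np.radians(-10.2))
```

```text
[ 0.49743139 -0.23565941  0.1801546 ] 0.0140943430242467 [-0.00788614 -0.08828169 -1.803445  ]
shift mm [ 96.4 -59.9   0.3] turn [-0.1  -0.05 -0.23] q6 -0.39 clock 5.7333
```

Emit:
step_arm --rows "1 16 -10 0 0 0 0;1 25 -16 0 0 0 0;1 25 -16 0 0 0 0;1 20 -12 0 0 0 0;1 10 -6 0 0 0 0"

```text
clock: 6.15
position: [0.454, -0.1278, 0.1798]
tool_rot: [-0.002, 0.769, 0.639, -0.001]
wrist_force: [-0.6, 0.1, -2.0]
opening: 0.0142
```

Emit:
step_arm --rows "1 0 0 0 0 0 0;1 0 0 0 0 0 0"

```text
clock: 6.32
position: [0.4569, -0.1311, 0.181]
tool_rot: [0.0, 0.769, 0.64, -0.0]
wrist_force: [0.0, -0.1, -2.3]
opening: 0.0142
```

Run:
```python
from h import *
c=eyes.get_calibration("wrist"); s=status.get_state()
im=eyes.read_camera("wrist")[:,:,::-1]; cv2.imwrite("pics/w2.png",im); np.save("pics/w2.npy",c,allow_pickle=True)
print(s["position"],s["tool_rot"])
print(proj(c,[[.465,-.053,.05]]))
cv2.imwrite("pics/w2b.png",cv2.resize(im,(800,500),interpolation=cv2.INTER_CUBIC))
```

```text
[ 0.45685578 -0.1310762   0.1809674 ] [ 4.75052146e-04  7.68568209e-01  6.39767652e-01 -1.84656961e-04]
[[324.92104062  87.82213141]]
```

View pics/w2b.png

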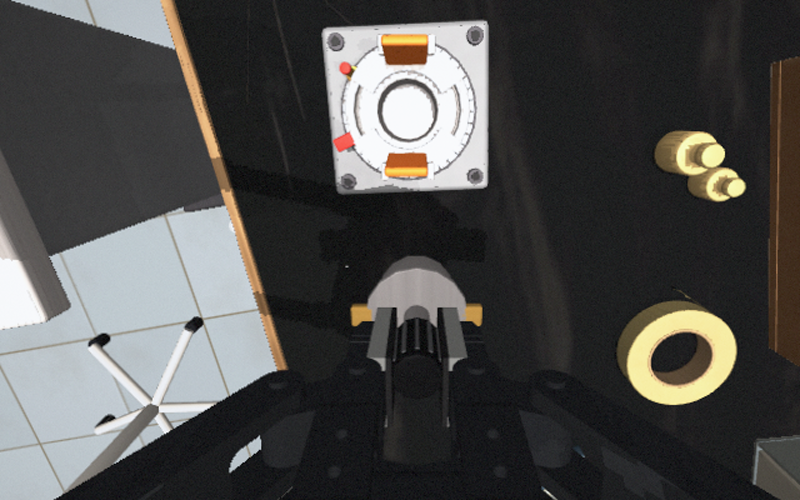

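The held cup hangs straight with its ears level. The cell is at about (408,110) in this 1.25x view; I'll enlarge it. That makes 7 views.

Run:
```python
import cv2
im=cv2.imread("pics/w2.png")
cv2.imwrite("pics/w2c.png",cv2.resize(im[12:157,255:395],None,fx=4,fy=4,interpolation=cv2.INTER_CUBIC))
```

```text
(no output)
```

View pics/w2c.png

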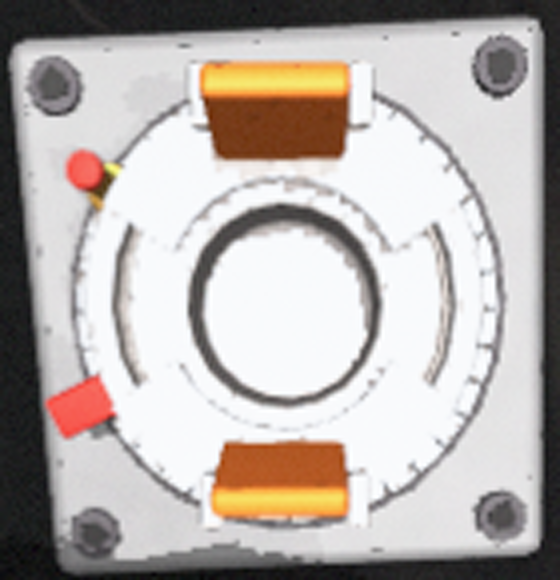

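Run:
```python
from h import *
c=np.load("pics/w2.npy",allow_pickle=True).item()
f=lambda u,v:(255+(u+.5)/4-.5,12+(v+.5)/4-.5)
g=lambda u,v,z:ray(c,f(u,v),z)
l,r,t,b=[g(*p,.048) for p in((188,304),(382,304),(285,203),(285,406))]
ctr=(l+r+t+b)/4; print("bore",(l+r)/2,(t+b)/2,np.linalg.norm(l-r),np.linalg.norm(t-b))
P=[g(*p,.01) for p in ((12,45),(541,17),(541,555),(66,572))]; print("plate diag ctr",np.mean(P,0))
for a,bb in ((0,1),(1,2),(2,3),(3,0)):
    d=P[bb]-P[a]; print(np.linalg.norm(d),np.degrees(np.arctan2(d[1],d[0])))
o1,o2=g(274,64,.102),g(280,517,.102); d=o1-o2
print("tabs ctr",(o1+o2)/2,np.linalg.norm(d),np.degrees(np.arctan2(d[1],d[0])))
for (a,bb) in (((202,64),(348,64)),((212,517),(348,515))):
    d=g(*bb,.102)-g(*a,.102); print("tab edge",np.linalg.norm(d),np.degrees(np.arctan2(d[1],d[0])))
for n,p in(("lug",(82,407)),("pin",(84,170))):
    q=g(*p,.056)-ctr; print(n,np.hypot(*q[:2]),np.degrees(np.arctan2(q[1],q[0])))
```

```text
bore [ 0.46569248 -0.05294949  0.048     ] [ 0.46560615 -0.0533998   0.048     ] 0.03634474711994249 0.036107879991553675
plate diag ctr [ 0.46588034 -0.05382323  0.01      ]
0.10693252823399058 -7.669128196945375
0.10835814431351187 -97.65232838309322
0.10680319577391313 171.64795145626996
0.10708529309915384 82.42112959087473
tabs ctr [ 0.46546457 -0.05362388  0.102     ] 0.0645226780042541 79.93962570382217
tab edge 0.020976030392688617 -10.38459085593607
tab edge 0.02140351914836646 -9.564036605778712
lug 0.041780064580132004 -164.69970173785703
pin 0.04186461232223462 137.0305540601092
```

Run:
```python
from h import *
plan([.4656,-.0534,.18],np.radians(-10.0))
```

```text
shift mm [78.5 -6.1  1. ] turn [ 0.06  0.06 -0.49] q6 -0.24 clock 6.3667
```

Emit:
step_arm --rows "1 18.5 -2.1 0 0 0 -0.5;1 25 -2 0 0 0 0;1 20 -2 0 0 0 0;1 10 0 0 0 0 0;1 5 0 0 0 0 0"

```text
clock: 6.78
position: [0.4652, -0.0524, 0.1811]
tool_rot: [0.0, 0.766, 0.643, 0.0]
wrist_force: [0.7, -0.9, -2.3]
opening: 0.0142
```

Emit:
step_arm --rows "1 0 0 0 0 0 0;1 0 0 20 0 0 0;1 0 0 20 0 0 0;1 0 0 10 0 0 0;1 0 0 0 0 0 0"

```text
clock: 7.2
position: [0.4628, -0.0534, 0.1291]
tool_rot: [-0.002, 0.766, 0.643, -0.002]
wrist_force: [-0.4, -0.4, -2.2]
opening: 0.0145
```

Run:
```python
from h import *
s=status.get_state(); print(s["position"])
plan([.4656,-.0534,.0647],np.radians(-10.0))
```

```text
[ 0.46277826 -0.05336666  0.12909449]
shift mm [ 0.5  3.1 64.4] turn [-0.28  0.03 -0.04] q6 -0.09 clock 7.2
```

Emit:
step_arm --rows "1 0 0 0 0 0 0;1 0 0 0 0 0 0;1 0 0 0 0 0 0"

```text
clock: 7.45
position: [0.4653, -0.0532, 0.1322]
tool_rot: [0.001, 0.766, 0.643, 0.001]
wrist_force: [0.4, 0.2, -1.9]
opening: 0.0138
```

Run:
```python
from h import *
s=status.get_state(); print(s["position"])
plan([.4656,-.0534,.0647],np.radians(-10.0))
```

```text
[ 0.46530011 -0.05315034  0.13224389]
shift mm [-0.2  0.2 67.5] turn [ 0.13  0.02 -0.02] q6 -0.09 clock 7.45
```

Emit:
step_arm --rows "1 0 0 8 0 0 0;1 0 0 12 0 0 0;1 0 0 10 0 0 0;1 0 0 3 0 0 0;1 0 0 0 0 0 0"

```text
clock: 7.87
position: [0.4637, -0.0523, 0.0976]
tool_rot: [-0.001, 0.766, 0.643, -0.0]
wrist_force: [-0.5, 0.7, -1.9]
opening: 0.0143
```

Emit:
step_arm --rows "1 0 0 3 0 0 0;1 0 0 4 0 0 0;1 0 0 4 0 0 0;1 0 0 4 0 0 0;1 0 0 3 0 0 0"

```text
clock: 8.28
position: [0.465, -0.0526, 0.0802]
tool_rot: [0.001, 0.766, 0.643, 0.001]
wrist_force: [1.6, -0.6, -1.3]
opening: 0.014
```

Emit:
step_arm --rows "1 0 0 3 0 0 0;1 0 0 3 0 0 0;1 0 0 3 0 0 0;1 0 0 2 0 0 0;1 0 0 1 0 0 0"

```text
clock: 8.7
position: [0.465, -0.0526, 0.0682]
tool_rot: [0.0, 0.766, 0.643, 0.0]
wrist_force: [1.6, -0.6, -0.5]
opening: 0.0142
```

Emit:
step_arm --rows "1 0 0 1 0 0 0;1 0 0 1 0 0 0;1 0 0 0.5 0 0 0;1 0 0 0 0 0 0;1 0 0 0 0 0 0"

```text
clock: 9.12
position: [0.4649, -0.0525, 0.0659]
tool_rot: [0.0, 0.766, 0.643, 0.0]
wrist_force: [3.5, -1.0, -2.4]
opening: 0.014
```

Emit:
step_arm --rows "1 0 0 0.5 0 0 0;1 0 0 0.5 0 0 0;1 0 0 0.5 0 0 0;1 0 0 0 0 0 0"

```text
clock: 9.45
position: [0.4648, -0.0525, 0.0647]
tool_rot: [0.0, 0.766, 0.643, 0.0]
wrist_force: [4.1, -0.0, 2.0]
opening: 0.0143
```

Emit:
step_arm --rows "1 0 0.5 0.3 0 0 0;1 0 0 0.3 0 0 0;1 0 0 0 0 0 0"

```text
clock: 9.7
position: [0.4649, -0.0526, 0.0646]
tool_rot: [0.0, 0.766, 0.643, 0.0]
wrist_force: [0.1, 0.1, 8.6]
opening: 0.0147
```

Emit:
step_arm --rows "0.1 0 0 0 0 0 0;0.1 0 0 0 0 0 0;0.1 0 0 0 0 0 0;0.1 0 0 0 0 0 0"

```text
clock: 10.03
position: [0.4634, -0.0521, 0.0631]
tool_rot: [-0.001, 0.766, 0.643, -0.001]
wrist_force: [0.3, 0.6, -0.3]
opening: 0.0385
```

Emit:
step_arm --rows "0.1 0 0 -5 0 0 0;0.1 0 0 -15 0 0 0;0.1 0 0 -25 0 0 0;0.1 0 0 -25 0 0 0;0.1 0 0 -10 0 0 0"

```text
clock: 10.45
position: [0.4661, -0.0528, 0.1467]
tool_rot: [0.002, 0.766, 0.643, 0.001]
wrist_force: [0.5, -0.3, 0.2]
opening: 0.0383
```

Emit:
step_arm --rows "-1 -15 0 0 0 0 0;-1 -25 0 0 0 0 0;-1 -25 0 0 0 0 0;-1 -15 0 0 0 0 0;-1 0 0 0 0 0 0"

```text
clock: 10.87
position: [0.4505, -0.1337, 0.1439]
tool_rot: [0.0, 0.767, 0.642, -0.001]
wrist_force: [-0.5, 0.6, -0.2]
opening: 0.0856
```

Run:
```python
from h import *
c=eyes.get_calibration("wrist"); s=status.get_state()
im=eyes.read_camera("wrist")[:,:,::-1]; cv2.imwrite("pics/w3.png",im); np.save("pics/w3.npy",c,allow_pickle=True)
print(s["position"],s["tool_rot"],s["opening"])
u=proj(c,[[.4656,-.0534,.06]])[0]; x,y=max(0,int(u[0])-70),max(0,int(u[1])-80); print(u,x,y)
cv2.imwrite("pics/w3c.png",cv2.resize(im[y:y+145,x:x+140],None,fx=4,fy=4,interpolation=cv2.INTER_CUBIC))
```

```text
[ 0.45053249 -0.13366301  0.14391756] [ 4.19685334e-04  7.66770716e-01  6.41920738e-01 -5.08352181e-04] 0.08556223073343838
[334.34661201  80.17954885] 264 0
```

View pics/w3c.png

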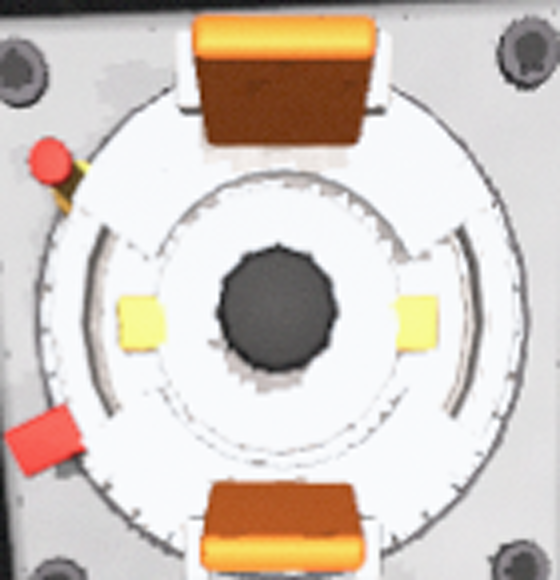

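View 9: the cup is seated, ears at (142,323) and (418,323) in the gaps, knob top at (277,308), with no tab disturbed. Next, the grip centre.

Run:
```python
from h import *
c=np.load("pics/w3.npy",allow_pickle=True).item()
f=lambda u,v:(264+(u+.5)/4-.5,0+(v+.5)/4-.5)
g=lambda u,v,z:ray(c,f(u,v),z)
print("knob",g(277,308,.094),np.linalg.norm(g(218,308,.094)-g(337,308,.094)))
e=(g(118,323,.052)+g(438,322,.052))/2; print("ears",e,np.linalg.norm(g(118,323,.052)-g(438,322,.052)))
o1,o2=g(285,16,.102),g(282,571,.102); d=o1-o2
print("tabs ctr",(o1+o2)/2,np.linalg.norm(d),np.degrees(np.arctan2(d[1],d[0])))
s=status.get_state(); print(s["position"],s["qpos"])
for k in (80,): plan([.4655,-.0534,.16],np.radians(k))
```

```text
knob [ 0.46482722 -0.05286483  0.094     ] 0.015446078076918172
ears [ 0.46489946 -0.05301239  0.052     ] 0.050720108031824106
tabs ctr [ 0.46553    -0.05353306  0.102     ] 0.06469781484899106 79.64573486073571
[ 0.45055287 -0.13214737  0.14376509] [-4.33787156e-01  1.88851363e-01  1.85908210e+00  1.97686914e-04
  1.09415051e+00 -2.57035674e-01]
shift mm [ 80.2   0.9 -16.2] turn [-3.000e-02  1.000e-02  8.987e+01] q6 -0.26 clock 10.9167
```

Emit:
step_arm --rows "-1 15 0 -8 0 0 0;-1 25 0.5 -8 0 0 0;-1 25 0.4 0 0 0 0;-1 15.2 0 0 0 0 0;-1 0 0 0 0 0 -5"

```text
clock: 11.33
position: [0.4655, -0.0486, 0.1599]
tool_rot: [-0.001, 0.736, 0.677, 0.001]
wrist_force: [0.3, 0.2, 0.3]
opening: 0.0855
```

Emit:
step_arm --rows "-1 0 0 0 0 0 -7;-1 0 0 0 0 0 -7;-1 0 0 0 0 0 -7;-1 0 0 0 0 0 -7;-1 0 0 0 0 0 -7"

```text
clock: 11.75
position: [0.4653, -0.0511, 0.1596]
tool_rot: [-0.001, 0.497, 0.868, 0.0]
wrist_force: [-0.5, -0.2, 0.2]
opening: 0.0855
```

Emit:
step_arm --rows "-1 0 0 0 0 0 -7;-1 0 0 0 0 0 -7;-1 0 0 0 0 0 -7;-1 0 0 0 0 0 -7;-1 0 0 0 0 0 -7"

```text
clock: 12.17
position: [0.4652, -0.0511, 0.1596]
tool_rot: [-0.001, 0.213, 0.977, 0.0]
wrist_force: [0.3, 0.1, 1.5]
opening: 0.0853
```

Emit:
step_arm --rows "-1 0 0 0 0 0 -7;-1 0 0 0 0 0 -7;-1 0 0 0 0 0 -1;-1 0 0 0 0 0 0;-1 0 0 0 0 0 0"

```text
clock: 12.58
position: [0.4655, -0.0518, 0.1597]
tool_rot: [-0.0, 0.088, 0.996, 0.0]
wrist_force: [-0.9, 0.2, -0.2]
opening: 0.0855
```

Run:
```python
from h import *
s=status.get_state(); print(s["position"],s["qpos"])
plan([.4655,-.0535,.069],np.radians(79.8))
```

```text
[ 0.46551729 -0.05183451  0.15966842] [-2.59879723e-01  1.71537141e-01  1.83667109e+00  3.85704085e-04
  1.13379971e+00 -1.65474579e+00]
shift mm [-0.3 -1.7 90.7] turn [ 0.02 -0.02  0.11] q6 -1.65 clock 12.5833
```

Emit:
step_arm --rows "-1 -0.3 -1.7 10 0 0 0.1;-1 0 0 20 0 0 0;-1 0 0 25 0 0 0;-1 0 0 20 0 0 0;-1 0 0 12 0 0 0"

```text
clock: 13.0
position: [0.4643, -0.0536, 0.0708]
tool_rot: [-0.002, 0.089, 0.996, 0.0]
wrist_force: [-0.0, 0.5, -0.2]
opening: 0.0854
```

Emit:
step_arm --rows "-1 0 0 6 0 0 0;-1 0 0 0 0 0 0;-1 0 0 0 0 0 0;-1 0 0 0 0 0 0"

```text
clock: 13.33
position: [0.4666, -0.0544, 0.0676]
tool_rot: [0.001, 0.088, 0.996, -0.0]
wrist_force: [0.3, -0.9, -0.0]
opening: 0.0852
```

Run:
```python
from h import *
s=status.get_state(); print(s["position"],s["wrist_force"],s["ft_torque"])
plan([.4655,-.0535,.066],np.radians(79.8))
```

```text
[ 0.46657059 -0.05435465  0.06755195] [ 0.25654823 -0.92734826 -0.0061969 ] [ 0.00754288  0.01118477 -0.00406847]
shift mm [1.2 0.7 1.5] turn [-0.    0.11  0.09] q6 -1.66 clock 13.3333
```

Emit:
step_arm --rows "-1 0 0 1 0 0 0;-1 0 0 0 0 0 0;-1 0 0 0 0 0 0;-1 0 0 0 0 0 0"

```text
clock: 13.67
position: [0.4659, -0.0542, 0.0661]
tool_rot: [0.0, 0.088, 0.996, -0.0]
wrist_force: [-1.4, -0.2, 0.1]
opening: 0.0855
```

Run:
```python
from h import *
plan([.4655,-.0535,.066],np.radians(79.8))
```

```text
shift mm [0.5 0.6 0.1] turn [0.   0.05 0.11] q6 -1.66 clock 13.6667
```

Emit:
step_arm --rows "-1 0.4 0.6 0 0 0 0;1 0 0 0 0 0 0;1 0 0 0 0 0 0;1 0 0 0 0 0 0;1 0 0 0 0 0 0"

```text
clock: 14.08
position: [0.4658, -0.0535, 0.0668]
tool_rot: [0.001, 0.088, 0.996, 0.0]
wrist_force: [-1.9, 0.1, 9.5]
opening: 0.0504
```

Emit:
step_arm --rows "1 0 0 0 0 0 0;1 0 0 0 0 0 0;1 0 0 0 0 0 0"

```text
clock: 14.33
position: [0.4658, -0.0535, 0.0668]
tool_rot: [0.001, 0.088, 0.996, 0.0]
wrist_force: [-1.9, 1.4, 8.9]
opening: 0.05
```

Run:
```python
from h import *
s=status.get_state(); print(s["position"],s["wrist_force"],s["ft_torque"],s["opening"])
plan([.4655,-.0535,.066],np.radians(79.8))
```

```text
[ 0.46582035 -0.05346774  0.06680209] [-1.92073079  1.35536026  8.85800811] [ 0.20672822  0.26782467 -0.01755033] 0.04999869164093095
shift mm [ 0.3 -0.1  0.8] turn [0.02 0.07 0.1 ] q6 -1.66 clock 14.3333
```

Emit:
step_arm --rows "1 0 0 0 0 0 1.5;1 0 0 0 0 0 3;1 0 0 0 0 0 3;1 0 0 0 0 0 1.5;1 0 0 0 0 0 0"

```text
clock: 14.75
position: [0.4658, -0.0535, 0.0668]
tool_rot: [0.001, 0.166, 0.986, 0.0]
wrist_force: [-1.8, 1.0, 9.0]
opening: 0.0499
```

```bash
cat >> h.py <<'E'
def rep():
    s=status.get_state(); q=s["tool_rot"]; y=R.from_quat([q[1],q[2],q[3],q[0]]).apply([0,1,0])
    print(s["clock"],"yaw",np.degrees(np.arctan2(y[1],y[0])).round(2),"pos",s["position"].round(4),"F",s["wrist_force"].round(1),"T",s["ft_torque"].round(3),"q6",s["qpos"][5].round(3),"tau6",s["joint_torque"][5].round(3),"open",s["opening"].round(4))
E
python3 - <<'E'
from h import *
rep()
E
```

```text
Traceback (most recent call last):
  File "h.py", line 23, in rep
    print(s["clock"],"yaw",np.degrees(np.arctan2(y[1],y[0])).round(2),"pos",s["position"].round(4),"F",s["wrist_force"].round(1),"T",s["ft_torque"].round(3),"q6",s["qpos"][5].round(3),"tau6",s["joint_torque"][5].round(3),"open",s["opening"].round(4))
                                                                                                                                                                                                                                    ^^^^^^^^^^^^^^^^^^
AttributeError: 'float' object has no attribute 'round'
```

Emit:
step_arm --rows "1 0 0 0 0 0 2;1 0 0 0 0 0 4;1 0 0 0 0 0 5;1 0 0 0 0 0 5;1 0 0 0 0 0 5"

```text
clock: 15.17
position: [0.4657, -0.0536, 0.0668]
tool_rot: [0.001, 0.344, 0.939, 0.0]
wrist_force: [-2.2, 0.7, 9.7]
opening: 0.0503
```

Emit:
step_arm --rows "1 0 0 0 0 0 4;1 0 0 0 0 0 2;1 0 0 0 0 0 0;1 0 0 0 0 0 0"

```text
clock: 15.5
position: [0.4657, -0.0536, 0.0668]
tool_rot: [0.001, 0.392, 0.92, 0.0]
wrist_force: [-1.7, 0.3, 9.4]
opening: 0.0502
```

```bash
sed -i 's/s\["opening"\].round(4)/round(s["opening"],4)/' h.py
python3 - <<'E'
from h import *
rep(); plan([.4655,-.0535,.066],np.radians(43.8))
c=eyes.get_calibration("wrist")
cv2.imwrite("pics/w4.png",eyes.read_camera("wrist")[:,:,::-1]); print(proj(c,[[.4655,-.0535,.056]]))
E
```

```text
15.5 yaw 43.9 pos [ 0.4657 -0.0536  0.0668] F [-1.7  0.3  9.4] T [-0.001  0.314 -0.148] q6 -1.029 tau6 -0.082 open 0.0502
shift mm [ 0.3 -0.1  0.8] turn [0.03 0.05 0.1 ] q6 -1.03 clock 15.5
[[332.93661    253.16355657]]
```

View pics/w4.png

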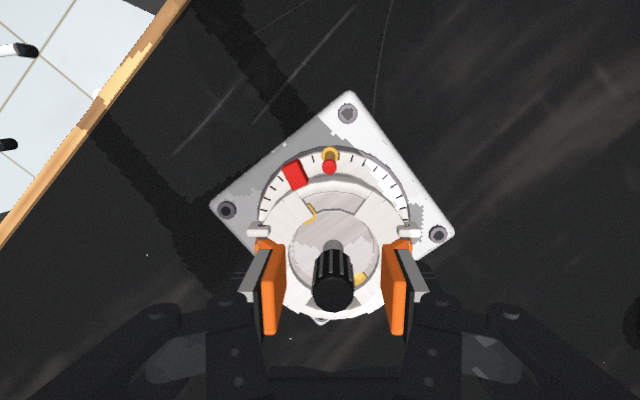

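View 10: both tabs squeezed between the pads, lug at (295,174), pin at (330,167), ears under the lips. About 12° to go; I continue gently.

Emit:
step_arm --rows "1 0 0 0 0 0 2;1 0 0 0 0 0 3;1 0 0 0 0 0 2;1 0 0 0 0 0 1;1 0 0 0 0 0 0"

```text
clock: 15.97
position: [0.4657, -0.0536, 0.0668]
tool_rot: [0.0, 0.455, 0.891, 0.0]
wrist_force: [-2.1, -0.5, 8.9]
opening: 0.0502
```

```bash
python3 -c "
from h import *
rep()"
```

```text
15.9667 yaw 35.89 pos [ 0.4657 -0.0536  0.0668] F [-2.1 -0.5  8.9] T [-0.082  0.367 -0.084] q6 -0.89 tau6 -0.002 open 0.0502
```

Emit:
step_arm --rows "1 0 0 0 0 0 1;1 0 0 0 0 0 1;1 0 0 0 0 0 0;1 0 0 0 0 0 0"

```text
clock: 16.3
position: [0.4657, -0.0537, 0.0668]
tool_rot: [0.001, 0.47, 0.883, 0.0]
wrist_force: [-2.3, 0.0, 9.5]
opening: 0.0499
```

```bash
python3 -c "
from h import *
rep()"
```

```text
16.3 yaw 33.9 pos [ 0.4657 -0.0537  0.0668] F [-2.3  0.   9.5] T [-0.048  0.338 -0.08 ] q6 -0.855 tau6 -0.095 open 0.0499
```

Emit:
step_arm --rows "1 0 0 0 0 0 1;1 0 0 0 0 0 0.5;1 0 0 0 0 0 0;1 0 0 0 0 0 0"

```text
clock: 16.63
position: [0.4657, -0.0537, 0.0668]
tool_rot: [0.001, 0.482, 0.876, 0.0]
wrist_force: [-1.8, 1.5, 9.2]
opening: 0.0502
```

```bash
python3 -c "
from h import *
rep()"
```

```text
16.6333 yaw 32.42 pos [ 0.4657 -0.0537  0.0668] F [-1.8  1.5  9.2] T [-0.029  0.39  -0.049] q6 -0.829 tau6 -0.039 open 0.0502
```

Emit:
step_arm --rows "1 0 0 0 0 0 1;1 0 0 0 0 0 0;1 0 0 0 0 0 0"

```text
clock: 16.88
position: [0.4657, -0.0537, 0.0668]
tool_rot: [0.001, 0.489, 0.872, 0.0]
wrist_force: [-1.5, -0.3, 9.1]
opening: 0.0504
```

```bash
python3 -c "
from h import *
rep()"
```

```text
16.8833 yaw 31.41 pos [ 0.4657 -0.0537  0.0668] F [-1.5 -0.3  9.1] T [-0.04   0.348 -0.075] q6 -0.811 tau6 -0.096 open 0.0504
```

Emit:
step_arm --rows "1 0 0 0 0 0 1;1 0 0 0 0 0 0;1 0 0 0 0 0 0"

```text
clock: 17.13
position: [0.4657, -0.0537, 0.0668]
tool_rot: [0.0, 0.497, 0.868, 0.0]
wrist_force: [-1.9, 0.3, 9.6]
opening: 0.0504
```

```bash
python3 -c "
from h import *
rep()"
```

```text
17.1333 yaw 30.42 pos [ 0.4657 -0.0537  0.0668] F [-1.9  0.3  9.6] T [-0.014  0.337  0.028] q6 -0.794 tau6 -0.009 open 0.0504
```

Emit:
step_arm --rows "1 0 0 0 0 0 0.7;1 0 0 0 0 0 0;1 0 0 0 0 0 0"

```text
clock: 17.38
position: [0.4657, -0.0537, 0.0668]
tool_rot: [0.0, 0.502, 0.865, -0.0]
wrist_force: [-2.5, 0.2, 9.4]
opening: 0.0504
```

```bash
python3 -c "
from h import *
rep()"
```

```text
17.3833 yaw 29.75 pos [ 0.4657 -0.0537  0.0668] F [-2.5  0.2  9.4] T [0.028 0.343 0.158] q6 -0.782 tau6 0.095 open 0.0504
```

Emit:
step_arm --rows "1 0 0 0 0 0 0.7;1 0 0 0 0 0 0;1 0 0 0 0 0 0"

```text
clock: 17.63
position: [0.4656, -0.0537, 0.0668]
tool_rot: [0.0, 0.507, 0.862, -0.0]
wrist_force: [-2.0, -0.4, 9.2]
opening: 0.0503
```

```bash
python3 -c "
from h import *
rep()"
```

```text
17.6333 yaw 29.07 pos [ 0.4656 -0.0537  0.0668] F [-2.  -0.4  9.2] T [0.015 0.301 0.236] q6 -0.77 tau6 0.178 open 0.0503
```

Emit:
step_arm --rows "1 0 0 0 0 0 0.5;1 0 0 0 0 0 0.5;1 0 0 0 0 0 0;1 0 0 0 0 0 0"

```text
clock: 17.97
position: [0.4657, -0.0538, 0.0668]
tool_rot: [0.001, 0.514, 0.858, -0.0]
wrist_force: [-2.0, 0.4, 8.8]
opening: 0.0504
```

```bash
python3 -c "
from h import *
rep()"
```

```text
17.9667 yaw 28.1 pos [ 0.4657 -0.0538  0.0668] F [-2.   0.4  8.8] T [0.035 0.246 0.273] q6 -0.753 tau6 0.331 open 0.0504
```

Emit:
step_arm --rows "-1 0 0 0 0 0 0;-1 0 0 0 0 0 0;-1 0 0 0 0 0 0;-1 0 0 0 0 0 0;-1 0 0 0 0 0 0"

```text
clock: 18.38
position: [0.4655, -0.0535, 0.0657]
tool_rot: [0.0, 0.515, 0.857, 0.0]
wrist_force: [-0.0, 0.1, 0.0]
opening: 0.085
```

Emit:
step_arm --rows "-1 0 0 -5 0 0 0;-1 0 0 -15 0 0 0;-1 0 0 -20 0 0 0;-1 0 0 -25 0 0 0;-1 0 0 -15 0 0 0"

```text
clock: 18.8
position: [0.4664, -0.0537, 0.1481]
tool_rot: [0.001, 0.515, 0.857, 0.0]
wrist_force: [0.9, -0.6, 0.5]
opening: 0.0857
```

Emit:
step_arm --rows "-1 -15 0 -5 0 0 0;-1 -20 0 0 0 0 0;-1 -20 0 0 0 0 0;-1 -10 0 0 0 0 0;-1 0 0 0 0 0 0"

```text
clock: 19.22
position: [0.4973, -0.1132, 0.1503]
tool_rot: [0.0, 0.516, 0.857, -0.0]
wrist_force: [-0.4, 0.1, -0.4]
opening: 0.0854
```

Run:
```python
from h import *
rep()
c=eyes.get_calibration("wrist"); im=eyes.read_camera("wrist")[:,:,::-1]; np.save("pics/w5.npy",c,allow_pickle=True)
u=proj(c,[[.4655,-.0535,.06]])[0]; x,y=max(0,int(u[0])-70),max(0,int(u[1])-72); print(x,y)
cv2.imwrite("pics/w5c.png",cv2.resize(im[y:y+145,x:x+140],None,fx=4,fy=4,interpolation=cv2.INTER_CUBIC))
```

```text
19.2167 yaw 27.9 pos [ 0.4973 -0.1132  0.1503] F [-0.4  0.1 -0.4] T [ 0.003 -0.038  0.055] q6 -0.847 tau6 -0.109 open 0.0854
263 31
```

View pics/w5c.png

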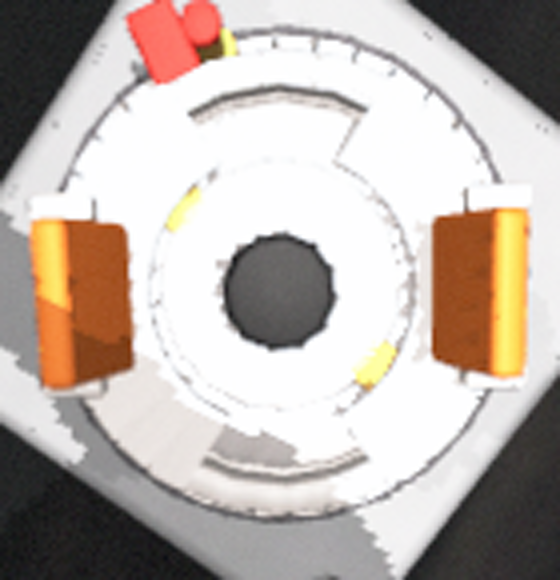

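View 11: released, the lug (165,40) touches the pin (203,22), the ears are under the lips, the tabs have sprung out and the gripper is clear. Measure the pin deflection:

Run:
```python
from h import *
c=np.load("pics/w5.npy",allow_pickle=True).item()
g=lambda u,v,z:ray(c,(263+(u+.5)/4-.5,31+(v+.5)/4-.5),z)
o1,o2=g(525,292,.102),g(34,303,.102); d=o1-o2
print("tabs ctr",(o1+o2)/2,np.linalg.norm(d),np.degrees(np.arctan2(d[1],d[0])))
k=g(279,291,.094); print("knob",k)
for n,p in(("lug",(165,40)),("pin",(203,22))):
    q=g(*p,.056)-[.4655,-.0534,.056]; print(n,np.hypot(*q[:2]),np.degrees(np.arctan2(q[1],q[0])))
```

```text
tabs ctr [ 0.46513052 -0.05339814  0.102     ] 0.0646518363773153 29.170988522568976
knob [ 0.46476383 -0.05281049  0.094     ]
lug 0.041672691882566684 143.7328434058961
pin 0.041879472433941724 134.86615050680794
```

```bash
python3 -c "
from h import *
from cell import workorder
rep(); workorder.close_job()"
```

```text
19.2667 yaw 27.91 pos [ 0.496  -0.1118  0.15  ] F [-0.3 -0.3  0.4] T [ 0.01  -0.003  0.025] q6 -0.846 tau6 -0.038 open 0.0851
the job is handed in; nothing more can be done
```

The cup is seated in the test cell, the collar is turned clockwise onto the stop pin and released, and I handed the job in at about 19.3 s. No verdict was reported.

- **Cup:** I lowered it with its ears through the collar gaps until it stopped at the expected height, with 8.6 N of push as it seated. Afterwards the knob measured about 0.9 mm from the cell's measured centre, within the 3 mm limit.
- **Collar:** I squeezed both tabs to their stop and turned the collar about 52°. Contact came about 2.7° before the end.
- **Pin force before release:** The turning angle suggests about 11.7 N and the last joint's torque about 10 N. The wrist moment sensor was noisier and read lower, about 8 N.
- **After release:** The last picture shows the lug touching the pin, the ears under the lips and the gripper clear. The pin sits about 1.6 mm back from where it started, roughly 9–10 N. The lug put the collar about 0.6° back from the final tool angle, and the tabs about 1° back, which is within picture accuracy.
- **Bystanders:** I moved nothing near them. I did not measure their positions again at the end.

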